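Wind up the shoe rest with the crank

ROBOT

A 6-joint arm with a two-finger parallel gripper is mounted at the origin on the work surface. World frame = base frame: x ahead of the robot, y to its left, z up, the work surface at z = 0. Lengths are in mm, angles in rad, forces in N, time in s.
With the tool pointing down it reaches from about 350 to 975 mm from the base axis. Payload 7.1 kg.
Tool frame: the origin (TCP) lies at the very end of the fingers, on their centre line; the grasp point (between the pads) lies 19 mm behind it (ctrl.tcp_to_grasp is the distance from the TCP to the grasp point, in mm); z points along the fingers, x is the direction in which the jaws open and shut, and the axes are right-handed (so a half turn about z gives the same grasp; the last joint's range is limited). The gripper opens to 88 mm and grips with 3 to 60 N. Pads are 20 mm wide; open, the fingers measure 115 mm over their backs; the gripper's body (75 mm by 178 mm) begins 61 mm behind the grasp point.
Start: joints at [1.162, 0.423, 1.63, -0, 1.089, -0.019], TCP at [237.47, 578.111, 222.675] pointing down, gripper open.
Joint ranges: [-3, 3], [-0.9, 2.11], [0.09, 2.58], [-1.31, 4.45], [0.11, 2.69], [-2.54, 2.54]. Speed limits (rad/s): [2.39, 2.39, 3.01, 3.14, 3.14, 3.14].

INTERFACE

Orientations are given as a rotation vector (axis times angle).
In Python, from workcell import get_obs, viewer, ctrl, masks_of gives the robot as it stands. The module is installed in compiled form; this text tells all that it offers.
- The arm moves only by the shell command python3 -m inch 'ROWS'. ROWS is JSON, a list of rows, each an object of numbers: "tx", "ty", "tz": the shift along the tool's x, y, z in cm; "ax", "ay", "az": the turn, a rotation vector about the tool's x, y, z in degrees; "jaw": the opening, from 0 (shut) to 1 (fully open). In form: [{"tx": .., "ty": .., "tz": .., "ax": .., "ay": .., "az": .., "jaw": ..}, ...]. A call has 1 to 12 rows; each row shifts and turns the commanded pose from where the row before left it, along the tool's axes as they then stand; what a row does not reach is not made up. A row lasts 1/8 s, in which the tool goes at most 62.5 mm and 10.7 degrees, less where a joint would pass 70% of its speed; a pose out of reach is approached as far as the arm can. A call is refused whole if a number of a shift passes 6.25 or a number of a turn 10.7, either way. A call with a gripper value outside its range is refused whole. The fingers move at their own pace and stop on an object; the grip force is fixed at half the most. Time passes only in rows, so rows that do not move let the fingers close. It gives the time, the measured TCP pose, the force and the opening at its end, in the units of the state.
- get_obs(): the state, without advancing time (a new reading comes with each control period).
- viewer.get_image(name): name is "scene" or "top" or "wrist"; returns (picture, depth): 400x640x3 uint8, red, green, blue; 400x640 float32, mm along the optical axis (not along the pixel's ray), 0 where there is no reading.
- viewer.get_calibration(name): a dict with "fx", "fy", "cx", "cy" (pixels), "rvec" (rotation vector, rad) and "tvec" (3), from world to camera coordinates, as OpenCV has them. Camera axes: x right, y down, z forward; pixel columns grow to the right and rows downward; lengths in mm; the calibration is good to about 2 mm. A picture is of the moment at which its call begins: read the wrist's pose just before it. get_calibration takes no time and is no camera call; for the wrist camera it gives the pose at the moment of the call.
- ctrl.close_job(): hands the job in, once; it reports no verdict.
Trained networks look in the newest picture that a camera, given by its name, has taken for a name from the list of things; names that differ only in an ending like _2 or _b are one class to them, and where a whole thing is asked for, a point or a joint stands for the part that bears it (a point fixed in the world has none). Each returns a list of dicts, best first, with "score" (0 to 1); they miss things now and then, are a little off and sometimes report something else, mostly with a low value. They report only what shows in the picture. A call takes as long as a camera call. They do not tell look-alikes from the thing itself.
- masks_of(camera, thing): "pixels" (400x640 bool, what is visible of it) and "location" ([column, row] in pixels, amid what is visible of it).
The state is a dict: "t": time; "qpos": joint angles; "qvel": joint speeds; "joint_torque": joint torques, N m; "ee_pos": TCP position; "orientation": TCP orientation; "ft_force": force on the tool from outside, world axes, zero at the start; "moment": the same for the moment, N m; "width": finger opening in mm.
Only numpy, scipy, OpenCV 4.12 (cv2) and the standard library are available. Lean on these libraries where they do the work, as an engineer would, in place of code of your own. Each camera call takes 0.05 s, during which the arm holds its last target. There are 200 camera calls.

TASK

Take the crank handle with the hollow socket, fit it fully down onto the cross-pinned shaft of the bench jack, and wind it clockwise until the top of the jack's little table is level with the brass pointer beside it. Leave the crank on the shaft.

Things in the scene. Friction and masses are not known exactly. Their poses are not given: they have to be found in the camera images.
- crank_grip (a point): Centre of the upright wooden grip, 24 mm thick, 70 mm long, of the loose steel crank (0.3 kg), lying flat; 70 mm above its underside, crank 109 mm high, arm 10 mm thick. The grip spins on its pin with slight drag that keeps the crank's direction when carried. Crank axes: z up, x from socket to grip, 80 mm apart. The other, shorter crank ends in a solid square peg: not wanted.
- crank_socket (a point): Closed upper end of the crank's socket bore, on its axis, 41 mm above the underside; crank's axes. The socket is a cup 46 mm high, 30 to 34 mm across, open below; bore 17 mm wide, 41 mm deep. A slot 17 mm wide cuts its lowest 16 mm right across along y (square to the arm), to drop over the shaft's pin. Fully fitted, this point is at shaft_tip.
- shaft_tip (a point): Top centre of the jack's upright shaft, 14 mm thick, end tapered to 8 mm, 165 mm above the bench. A cross pin, 8 mm thick, 30 mm long, sits 31 mm below the tip. Axes turn with the shaft: z up, y along the pin. The crank drops home with its arm square to the pin within 15 degrees, either way round; else it stops on the pin 14 mm high. Nothing near is above 145 mm.
- table_top (a point): Centre of the top of the jack's 120 x 120 mm lift table (black rubber), 155 mm from the shaft; height 53 to 123 mm. Turning the shaft clockwise seen from above raises it 40 mm per turn (6.4 mm per rad); this takes 0.3 N m (4 N at the grip, 80 mm from the axis) and it stays where left. Slot play: up to 0.6 rad of crank before the shaft turns.
- pointer_tip (a point): Tip of the fixed brass cone pointer on a post beside the lift table, 5 to 10 mm outside its edge. Its height is the height to which the table's top must be wound, 35 to 57 mm above the start (about 1 to 1.5 turns).
Things that resemble listed ones, but are neither listed nor needed, are in the scene too. Leave any blue look-alike of the part that bears crank_grip alone.

How it is judged (in metres and radians):
On the way, in this order (a step that is already met when the one before it is completed fails the run):
1. the crank is fitted fully down on the shaft, the table not yet wound (distance between crank_socket and shaft_tip below 0.01 m and distance of table_top from where it was at the start of the episode below 0.01 m), for 0.2 s.
2. the table is wound up level with the pointer by the fitted crank (distance between crank_socket and shaft_tip below 0.01 m and z of table_top in the frame of pointer_tip between -0.01 and 0.01 m), for 0.2 s.
At the end, for the whole second after the job is handed in: The table's top is within 10 mm of the pointer tip's height and the crank is still fully down on the shaft (the end of its bore within 10 mm of the shaft's tip) (all of step 2); the robot touches nothing.
It also fails if it takes over 64 s, if anything falls off the work surface, if the arm or the gripper's body presses on something with over 40 N, if the wrist force passes 120 N, or if a joint passes its speed limit or range.

## Working session

There is one attempt and no reset: what is moved stays moved. The work goes in short steps, Python scripts to look and compute and a shell command to move; the robot and the scene stay as the last step left them, time stands still between calls to the robot, and variables do not carry over. Pictures are saved under pics/ and viewed, about 8 in all and at most 12, crops included, and the job is handed in when it is done.

```bash
mkdir -p pics; cat > h.py <<'E'
import numpy as np, cv2
from workcell import get_obs, viewer, ctrl, masks_of
from scipy.spatial.transform import Rotation as R
def grab(n):
    im,d=viewer.get_image(n); c=viewer.get_calibration(n); return im,d,c
def world(c,d,u,v):
    u=np.asarray(u,float);v=np.asarray(v,float)
    z=np.asarray(d,float)
    p=np.stack([(u-c['cx'])/c['fx']*z,(v-c['cy'])/c['fy']*z,z],-1)
    Rm=R.from_rotvec(np.ravel(c['rvec'])).as_matrix()
    return (p-np.ravel(c['tvec']))@Rm
def save(n,im): cv2.imwrite('pics/'+n+'.png',im[...,::-1])
def mpts(c,d,m):
    v,u=np.where(m&(d>0)); return world(c,d[v,u],u,v)
E
cat > a.py <<'E'
from h import *
np.set_printoptions(precision=1,suppress=True)
o=get_obs();print(o['t'],o['ee_pos'],o['orientation'],o['width'])
ims=[]
for n in ['scene','top']:
    im,d,c=grab(n); ims.append(im)
    for t in ['crank_grip','crank_socket','shaft_tip','table_top','pointer_tip']:
        for r in masks_of(n,t)[:3]:
            m=r['pixels']; P=mpts(c,d,m)
            if len(P)==0: print(n,t,'nodepth');continue
            zt=np.percentile(P[:,2],98); T=P[P[:,2]>zt-6]
            print(n,t,round(r['score'],2),r['location'],m.sum(),'med',np.median(P,0),'ztop',zt,'topmean',T.mean(0))
save('both',np.vstack([cv2.resize(i,(480,300)) for i in ims]))
save('top',ims[1]);save('scene',ims[0])
E
python3 a.py
```

```text
0.0 [237.2 577.6 221.9] [ 2.6  1.7 -0. ] 87.77881186897596
scene crank_grip 0.94 [413.8, 236.2] 753 med [470.7 336.4  36.9] ztop 108.74284137207748 topmean [479.5 351.5 106.8]
scene crank_grip 0.74 [448.0, 200.9] 563 med [266.4 339.6  43.3] ztop 109.05054384197545 topmean [257.1 331.4 107. ]
scene crank_grip 0.72 [482.3, 251.4] 694 med [384.2 477.7  40.8] ztop 109.31230953035377 topmean [374.  481.1 107.3]
scene crank_socket 0.97 [483.8, 249.4] 746 med [389.2 476.8  40.7] ztop 109.36458561014457 topmean [372.9 480.6 107.4]
scene crank_socket 0.77 [448.6, 198.1] 512 med [266.2 339.4  43.9] ztop 108.53318625160773 topmean [258.5 332.1 107. ]
scene crank_socket 0.59 [414.9, 239.3] 722 med [474.2 341.1  36.3] ztop 108.65550106134583 topmean [479.9 352.  106.8]
scene shaft_tip 0.6 [242.4, 176.3] 112 med [582.6 -85.3 137.4] ztop 164.67589476381838 topmean [581.5 -86.8 162.1]
scene table_top 0.78 [217.2, 248.3] 2005 med [738.2 -51.   53.5] ztop 57.6240548462855 topmean [733.5 -54.4  54.5]
scene pointer_tip 0.42 [254.2, 241.4] 145 med [713.6  48.7 103.7] ztop 110.39779992029449 topmean [711.
[... 233 characters left out ...]
.  108.4]
top crank_grip 0.63 [176.3, 242.2] 538 med [401.7 472.2  23.4] ztop 110.93740015837655 topmean [371.4 480.6 108.6]
top crank_socket 0.76 [175.0, 242.3] 538 med [406.7 472.1  23.4] ztop 110.93740015837655 topmean [371.4 480.6 108.6]
top crank_socket 0.74 [234.1, 228.2] 479 med [454.2 328.3  17.8] ztop 111.06051474079419 topmean [478.9 351.  108.9]
top shaft_tip 0.42 [391.2, 177.5] 55 med [578.1 -85.2 149.6] ztop 167.04320685838255 topmean [579.5 -88.6 164.5]
top table_top 0.88 [373.7, 128.2] 1860 med [729.  -55.4  55.2] ztop 60.49380071136261 topmean [730.8 -56.7  56.8]
top pointer_tip 0.41 [343.7, 128.4] 86 med [706.8  46.5 107.4] ztop 112.41962109359736 topmean [707.4  46.3 109.2]
```

View pics/both.png

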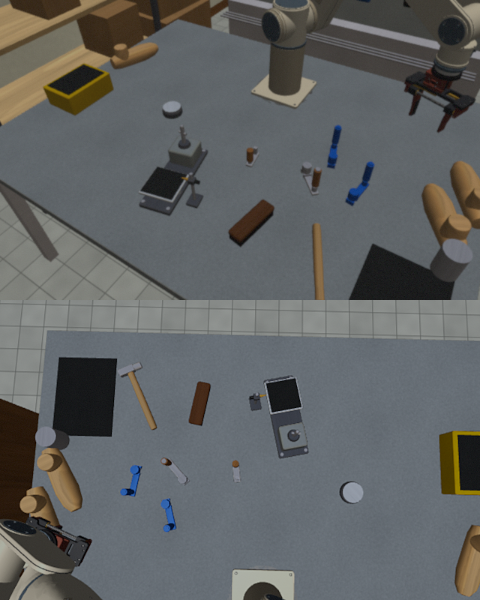

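```bash
cat > b.py <<'E'
from h import *
np.set_printoptions(precision=1,suppress=True)
tiles=[]
for n in ['scene','top']:
    im,d,c=grab(n)
    vv,uu=np.mgrid[:400,:640]
    P=world(c,d,uu,vv); ok=d>0
    near=ok&(np.hypot(P[...,0]-479,P[...,1]-351)<105)
    g=P[near&(P[...,2]>95)]
    s=P[near&(P[...,2]>36)&(P[...,2]<52)&(np.hypot(P[...,0]-479,P[...,1]-351)>50)]
    print(n,'grip',g.mean(0),len(g),'sock',np.median(s,0),len(s),'len',np.linalg.norm((s.mean(0)-g.mean(0))[:2]), 'dir',np.degrees(np.arctan2(*(g.mean(0)-s.mean(0))[[1,0]])))
    ns=ok&(np.hypot(P[...,0]-580,P[...,1]+88)<25)
    t=P[ns&(P[...,2]>152)]; print(' tip',t.mean(0),len(t),t[:,2].max())
    w=P[ns&(P[...,2]>125)&(P[...,2]<141)]; 
    if len(w): print(' pin',len(w),np.round(w[:, :2]-t.mean(0)[:2]).tolist()[:40])
    for x,y in [(479,351),(580,-88)]:
        k=np.argmin(np.where(ok,np.hypot(P[...,0]-x,P[...,1]-y)-P[...,2]*.01,1e9)); v,u=divmod(k,640)
        a=im[max(v-35,0):v+35,max(u-45,0):u+45]; tiles.append(cv2.resize(a,(390,300),interpolation=cv2.INTER_CUBIC))
save('zoom',np.vstack([np.hstack(tiles[:2]),np.hstack(tiles[2:])]))
E
python3 b.py
```

```text
scene grip [480.9 352.  104.5] 88 sock [422.  297.   44.9] 120 len 80.08360152597754 dir 42.522256037143386
 tip [581.  -87.  159.7] 34 168.09279218330005
 pin 47 [[-2.0, -16.0], [-2.0, -13.0], [0.0, -18.0], [-2.0, -16.0], [1.0, -10.0], [4.0, -14.0], [3.0, -12.0], [2.0, -10.0], [-5.0, 4.0], [1.0, -11.0], [4.0, -5.0], [4.0, -2.0], [3.0, 1.0], [0.0, 2.0], [-3.0, 2.0], [-5.0, 3.0], [-6.0, 6.0], [5.0, -4.0], [4.0, -2.0], [2.0, -1.0], [3.0, 3.0], [2.0, 7.0], [-2.0, 5.0], [-3.0, 8.0], [-4.0, 10.0], [-3.0, 15.0], [4.0, -6.0], [5.0, -2.0], [1.0, -2.0], [2.0, 2.0], [-1.0, 3.0], [3.0, 10.0], [0.0, 11.0], [-2.0, 12.0], [-6.0, 11.0], [4.0, -3.0], [7.0, 3.0], [4.0, 3.0], [-1.0, 2.0], [1.0, 8.0]]
top grip [478.1 349.9 106.7] 75 sock [421.2 294.8  46.8] 105 len 77.49730369145858 dir 42.973565558483244
 tip [579.2 -88.4 162.6] 30 171.5537733334078
 pin 26 [[5.0, 14.0], [5.0, 12.0], [5.0, 9.0], [5.0, 7.0], [3.0, 14.0], [2.0, 12.0], [3.0, 7.0], [2.0, -13.0], [3.0, -16.0], [1.0, 11.0], [-0.0, 10.0], [0.0, -10.0], [0.0, -13.0], [0.0, -15.0], [-2.0, 14.0], [-2.0, 11.0], [-2.0, 9.0], [-2.0, 6.0], [-2.0, 4.0], [-2.0, -9.0], [-2.0, -11.0], [-2.0, -13.0], [-2.0, -15.0], [-3.0, 3.0], [-5.0, 2.0], [-4.0, -4.0]]
```

View pics/zoom.png

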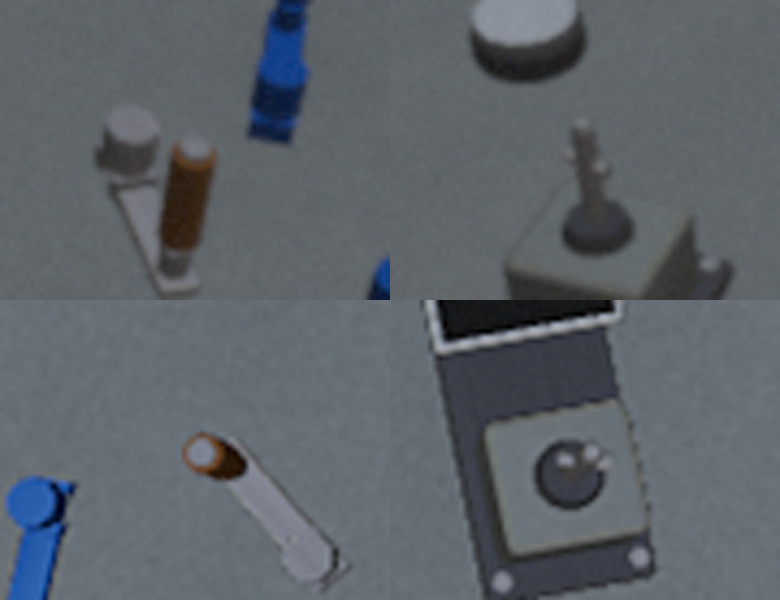

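```bash
cat > to.py <<'E'
import sys
from h import *
o=get_obs(); M=R.from_rotvec(o['orientation']).as_matrix()
t=np.array([float(x) for x in sys.argv[1:4]])
d=M.T@(t-o['ee_pos'])/10
print('t',round(o['t'],2),'pos',np.round(o['ee_pos'],1),'F',np.round(o['ft_force'],1),'w',round(o['width'],1),'q',np.round(o['qpos'],2))
print('toolx',np.round(M[:,0],3),'toolz',np.round(M[:,2],3),'yaw x',round(np.degrees(np.arctan2(M[1,0],M[0,0])),1),'delta cm',np.round(d,2))
E
python3 to.py 479.5 351 175; python3 to.py 660 -88 300
```

```text
t 0.7 pos [237.5 578.1 222.7] F [-0.3 -0.3 -0.2] w 87.8 q [ 1.16  0.42  1.63 -0.    1.09 -0.02]
toolx [0.38  0.925 0.   ] toolz [ 0.  0. -1.] yaw x 67.7 delta cm [-11.81  31.02   4.77]
t 0.7 pos [237.5 578.1 222.7] F [-0.3 -0.3 -0.2] w 87.8 q [ 1.16  0.42  1.63 -0.    1.09 -0.02]
toolx [0.38  0.925 0.   ] toolz [ 0.  0. -1.] yaw x 67.7 delta cm [-45.56  64.39  -7.73]
```

```bash
python3 -m inch '[{"tx":-1.5,"ty":3.9},{"tx":-1.5,"ty":3.9},{"tx":-1.5,"ty":3.9},{"tx":-1.5,"ty":3.9},{"tx":-1.5,"ty":3.9},{"tx":-1.5,"ty":3.9},{"tx":-1.5,"ty":3.9},{"tx":-1.3,"ty":3.7,"tz":1.4},{"tz":1.0},{}]'
cat > c.py <<'E'
from h import *
np.set_printoptions(precision=1,suppress=True)
o=get_obs();print(o['ee_pos'])
im,d,c=grab('wrist'); vv,uu=np.mgrid[:400,:640]
P=world(c,d,uu,vv); ok=d>0
near=ok&(np.hypot(P[...,0]-479,P[...,1]-351)<105)
g=P[near&(P[...,2]>98)&(P[...,2]<115)]; s=P[near&(P[...,2]>38)&(P[...,2]<52)&(np.hypot(P[...,0]-422,P[...,1]-296)<30)]
for n,a in (('grip',g),('sock',s)): print(n,len(a), a.mean(0) if len(a) else '', (a.min(0)+a.max(0))/2 if len(a) else '')
save('w1',im)
E
python3 c.py
```

```text
[237.5 578.1 222.7]
grip 0  
sock 6 [416.2 308.1  39.9] [415.8 308.2  39.5]$[0]: bad value
```

View pics/w1.png

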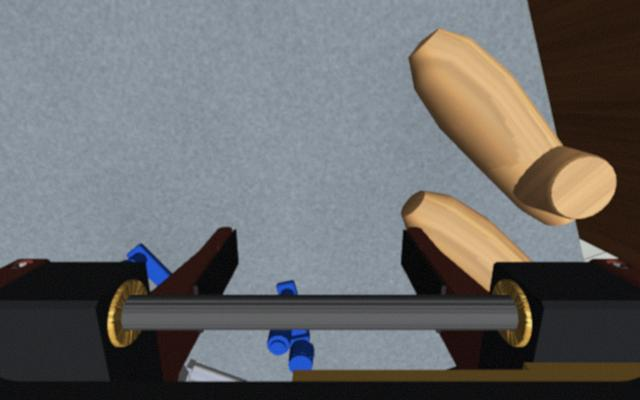

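The call was refused, so the arm hasn't moved: rows need every key. The picture shows the start pose, with the wooden parts at upper right and the blue cranks at about (285,330). I'll resend with full rows.

```bash
python3 -m inch '[{"tx":-1.5,"ty":3.9,"tz":0,"ax":0,"ay":0,"az":0,"jaw":1},{"tx":-1.5,"ty":3.9,"tz":0,"ax":0,"ay":0,"az":0,"jaw":1},{"tx":-1.5,"ty":3.9,"tz":0,"ax":0,"ay":0,"az":0,"jaw":1},{"tx":-1.5,"ty":3.9,"tz":0,"ax":0,"ay":0,"az":0,"jaw":1},{"tx":-1.5,"ty":3.9,"tz":0,"ax":0,"ay":0,"az":0,"jaw":1},{"tx":-1.5,"ty":3.9,"tz":0,"ax":0,"ay":0,"az":0,"jaw":1},{"tx":-1.5,"ty":3.9,"tz":0,"ax":0,"ay":0,"az":0,"jaw":1},{"tx":-1.3,"ty":3.7,"tz":1.4,"ax":0,"ay":0,"az":0,"jaw":1},{"tx":0,"ty":0,"tz":1,"ax":0,"ay":0,"az":0,"jaw":1},{"tx":0,"ty":0,"tz":0,"ax":0,"ay":0,"az":0,"jaw":1}]'
python3 c.py; python3 to.py 479.5 351 51
```

```text
t: 2.0
ee_pos: [478.6, 351.0, 197.8]
orientation: [-2.61, -1.748, 0.003]
ft_force: [-0.3, 0.6, 1.2]
width: 87.5
[478.6 351.  197.8]
grip 674 [476.  349.7 108. ] [477.2 349.1 105.1]
sock 812 [419.5 295.1  47.2] [419.5 294.4  43.8]
t 2.05 pos [478.7 351.5 198.4] F [-0.7  0.5 -0.4] w 88.2 q [ 0.61  0.41  1.72  0.    1.02 -0.57]
toolx [ 0.38   0.925 -0.001] toolz [-0.001 -0.    -1.   ] yaw x 67.7 delta cm [-1.000e-02  1.100e-01  1.474e+01]
```

```bash
python3 -m inch '[{"tx":0,"ty":0,"tz":3.5,"ax":0,"ay":0,"az":0,"jaw":1},{"tx":0,"ty":0,"tz":4,"ax":0,"ay":0,"az":0,"jaw":1},{"tx":0,"ty":0,"tz":4,"ax":0,"ay":0,"az":0,"jaw":1},{"tx":0,"ty":0,"tz":3.2,"ax":0,"ay":0,"az":0,"jaw":1},{"tx":0,"ty":0,"tz":0,"ax":0,"ay":0,"az":0,"jaw":0},{"tx":0,"ty":0,"tz":0,"ax":0,"ay":0,"az":0,"jaw":0},{"tx":0,"ty":0,"tz":0,"ax":0,"ay":0,"az":0,"jaw":0},{"tx":0,"ty":0,"tz":0,"ax":0,"ay":0,"az":0,"jaw":0},{"tx":0,"ty":0,"tz":0,"ax":0,"ay":0,"az":0,"jaw":0},{"tx":0,"ty":0,"tz":0,"ax":0,"ay":0,"az":0,"jaw":0}]'
python3 to.py 477.5 350.3 250
```

```text
t: 3.3
ee_pos: [479.5, 351.2, 51.9]
orientation: [-2.61, -1.749, -0.001]
ft_force: [0.3, -0.3, 0.6]
width: 31.1
t 3.3 pos [479.5 351.2  51.9] F [ 0.3 -0.3  0.6] w 31.1 q [ 0.61  0.62  1.79  0.    0.74 -0.57]
toolx [0.38  0.925 0.   ] toolz [ 0.  0. -1.] yaw x 67.7 delta cm [ -0.15  -0.15 -19.81]
```

```bash
python3 -m inch '[{"tx":0,"ty":0,"tz":0,"ax":0,"ay":0,"az":0,"jaw":0},{"tx":0,"ty":0,"tz":0,"ax":0,"ay":0,"az":0,"jaw":0},{"tx":0,"ty":0,"tz":0,"ax":0,"ay":0,"az":0,"jaw":0},{"tx":0,"ty":0,"tz":-1,"ax":0,"ay":0,"az":0,"jaw":0},{"tx":0,"ty":0,"tz":-3,"ax":0,"ay":0,"az":0,"jaw":0},{"tx":0,"ty":0,"tz":-4,"ax":0,"ay":0,"az":0,"jaw":0},{"tx":0,"ty":0,"tz":-4,"ax":0,"ay":0,"az":0,"jaw":0},{"tx":0,"ty":0,"tz":-4,"ax":0,"ay":0,"az":0,"jaw":0},{"tx":0,"ty":0,"tz":-3,"ax":0,"ay":0,"az":0,"jaw":0},{"tx":0,"ty":0,"tz":-1,"ax":0,"ay":0,"az":0,"jaw":0},{"tx":0,"ty":0,"tz":0,"ax":0,"ay":0,"az":0,"jaw":0}]'
python3 to.py 640 -88 250
```

```text
t: 4.68
ee_pos: [479.4, 351.2, 251.7]
orientation: [-2.61, -1.749, -0.001]
ft_force: [0.1, 0.6, -2.3]
width: 23.7
t 4.67 pos [479.4 351.2 251.7] F [ 0.1  0.6 -2.3] w 23.7 q [ 0.61  0.35  1.67  0.    1.12 -0.57]
toolx [0.38  0.925 0.001] toolz [ 0.001  0.001 -1.   ] yaw x 67.7 delta cm [-34.52  31.55   0.16]
```

```bash
python3 -m inch '[{"tx":-2,"ty":2,"tz":0,"ax":0,"ay":0,"az":0,"jaw":0},{"tx":-3.2,"ty":3.5,"tz":0,"ax":0,"ay":0,"az":0,"jaw":0},{"tx":-3.2,"ty":3.5,"tz":0,"ax":0,"ay":0,"az":0,"jaw":0},{"tx":-3.2,"ty":3.5,"tz":0,"ax":0,"ay":0,"az":0,"jaw":0},{"tx":-3.2,"ty":3.5,"tz":0,"ax":0,"ay":0,"az":0,"jaw":0},{"tx":-3.2,"ty":3.5,"tz":0,"ax":0,"ay":0,"az":0,"jaw":0},{"tx":-3.2,"ty":3.5,"tz":0,"ax":0,"ay":0,"az":0,"jaw":0},{"tx":-3.2,"ty":3.5,"tz":0,"ax":0,"ay":0,"az":0,"jaw":0},{"tx":-3,"ty":3.3,"tz":0,"ax":0,"ay":0,"az":0,"jaw":0},{"tx":-2,"ty":2,"tz":0,"ax":0,"ay":0,"az":0,"jaw":0},{"tx":0,"ty":0,"tz":0,"ax":0,"ay":0,"az":7,"jaw":0},{"tx":0,"ty":0,"tz":0,"ax":0,"ay":0,"az":7,"jaw":0}]'
python3 -m inch '[{"tx":0,"ty":0,"tz":0,"ax":0,"ay":0,"az":8,"jaw":0},{"tx":0,"ty":0,"tz":0,"ax":0,"ay":0,"az":8,"jaw":0},{"tx":0,"ty":0,"tz":0,"ax":0,"ay":0,"az":8,"jaw":0},{"tx":0,"ty":0,"tz":0,"ax":0,"ay":0,"az":5,"jaw":0},{"tx":0,"ty":0,"tz":0,"ax":0,"ay":0,"az":0,"jaw":0},{"tx":0,"ty":0,"tz":0,"ax":0,"ay":0,"az":0,"jaw":0}]'
cat > d.py <<'E'
from h import *
np.set_printoptions(precision=1,suppress=True)
o=get_obs();e=np.array(o['ee_pos']);print(e)
t=[]
for n in ['wrist','scene','top']:
    im,d,c=grab(n); vv,uu=np.mgrid[:400,:640]; P=world(c,d,uu,vv); ok=d>0
    r=np.hypot(P[...,0]-e[0],P[...,1]-e[1]); ub=e[2]-51  # underside
    z=P[...,2]-ub
    s=P[ok&(r>55)&(r<110)&(z>20)&(z<56)]
    g=P[ok&(r<30)&(z>0)&(z<12)]
    if len(s): print(n,'sock',len(s),np.median(s,0),(s.min(0)+s.max(0))/2,'r',np.hypot(*(np.median(s,0)-e)[:2]),'dir',np.degrees(np.arctan2(*(e-np.median(s,0))[[1,0]])))
    q=ok&(np.hypot(P[...,0]-580,P[...,1]+88)<22)
    a=P[q&(P[...,2]>148)&(P[...,2]<172)]; b=P[q&(P[...,2]>127)&(P[...,2]<141)]
    if len(a)>5: print(n,'tip',len(a),a.mean(0))
    if len(b)>9:
        m=b.mean(0)[:2]; w,V=np.linalg.eigh(np.cov((b[:,:2]-m).T)); print(n,'pin',len(b),m,'ang',np.degrees(np.arctan2(V[1,1],V[0,1]))%180,np.sqrt(w))
    save('d_'+n,im); t.append(im)
save('d_all',np.vstack([cv2.resize(t[0],(480,300)),cv2.resize(t[1][130:330,140:460],(480,300))]))
E
python3 d.py; python3 to.py 660 -88 250
```

```text
t: 6.18
ee_pos: [660.8, -42.2, 248.9]
orientation: [-2.805, -1.41, 0.005]
ft_force: [-0.4, -0.3, -2.5]
width: 23.7
t: 6.92
ee_pos: [661.3, -41.6, 250.4]
orientation: [-3.068, -0.673, 0.003]
ft_force: [-0.0, 0.9, -1.9]
width: 23.7
[661.3 -41.6 250.4]
wrist sock 3266 [583.7 -43.7 245.6] [581.8 -46.7 234. ] r 77.67195702611014 dir 1.5696566269563819
wrist tip 236 [582.3 -90.4 161.8]
wrist pin 20 [ 584.  -101.4] ang 73.71986111222455 [0.5 6.6]
scene sock 192 [587.1 -38.7 240.3] [582.7 -44.5 233.5] r 74.24493234488696 dir -2.231473802784516
scene pin 12 [580.7 -77.1] ang 106.48943118994288 [2.9 4.2]
t 7.08 pos [661.7 -41.6 251.3] F [ 0.8 -0.4 -2.2] w 23.6 q [-0.08  0.45  1.52 -0.    1.18 -0.51]
toolx [ 0.908  0.418 -0.   ] toolz [-0.001  0.    -1.   ] yaw x 24.7 delta cm [-2.09  4.15  0.13]
```

View pics/d_all.png

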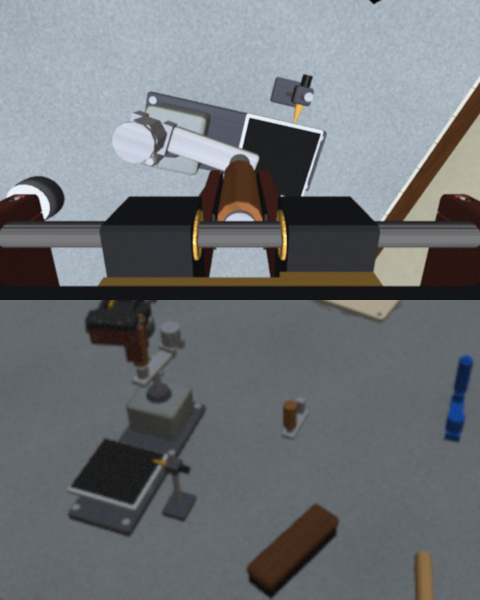

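Crank is held level with the arm at about 0–2°, the socket (at (135,140) in the wrist view) next to the shaft. Now I'll refine the socket and tip with surface fits.

```bash
cat > e.py <<'E'
from h import *
np.set_printoptions(precision=1,suppress=True)
o=get_obs();e=np.array(o['ee_pos'])
for n in ['wrist','scene','top']:
    im,d,c=grab(n); vv,uu=np.mgrid[:400,:640]; P=world(c,d,uu,vv); ok=d>0
    r=np.hypot(P[...,0]-e[0],P[...,1]-e[1]); ub=e[2]-51; z=P[...,2]-ub
    s=P[ok&(r>55)&(r<110)&(z>42)&(z<51)]
    if len(s)>5:
        (x,y),rad=cv2.minEnclosingCircle(s[:,:2].astype(np.float32)); print(n,'socktop',len(s),s.mean(0),'circ',x,y,rad,'dir',np.degrees(np.arctan2(e[1]-s[:,1].mean(),e[0]-s[:,0].mean())))
    f=P[ok&(r>50)&(r<110)&(z>5)&(z<44)&(np.abs(P[...,1]-e[1])<20)]
    q=ok&(np.hypot(P[...,0]-580,P[...,1]+88)<22)
    for lo,hi in ((162,170),(155,162),(145,155),(127,139)):
        a=P[q&(P[...,2]>lo)&(P[...,2]<hi)]
        if len(a)>3: print(n,lo,len(a),a.mean(0),a.min(0),a.max(0))
    C=-R.from_rotvec(np.ravel(c['rvec'])).as_matrix().T@np.ravel(c['tvec']); print(' cam',C)
E
python3 e.py
```

```text
wrist socktop 2539 [582.1 -46.1 246.4] circ 581.943359375 -47.06583023071289 15.43112850189209 dir 3.2657802367438307
wrist 162 136 [581.1 -91.4 165. ] [575.4 -97.3 162. ] [585.3 -86.1 167.5]
wrist 155 57 [584.2 -89.4 159.3] [580.5 -98.7 155.1] [586.6 -85.4 162. ]
wrist 145 39 [585.  -89.5 150.8] [581.  -96.1 145.1] [586.6 -85.9 154.8]
wrist 127 15 [ 583.7 -102.8  136.4] [ 581.7 -107.2  129.5] [586.2 -94.5 139. ]
 cam [632.5  22.3 414.5]
scene socktop 90 [583.  -43.1 245.6] circ 581.1293334960938 -44.507259368896484 17.027015686035156 dir 1.1233236225946213
scene 127 14 [580.4 -78.2 133.7] [574.8 -85.  127.5] [584.8 -72.8 138.9]
 cam [1283.   578.1  959.1]
 cam [ 381.3   95.5 1287.4]
```

```bash
python3 -m inch '[{"tx":-0.65,"ty":1.4,"tz":0,"ax":0,"ay":0,"az":0,"jaw":0},{"tx":-0.65,"ty":1.3,"tz":0,"ax":0,"ay":0,"az":0,"jaw":0},{"tx":-0.65,"ty":1.3,"tz":0,"ax":0,"ay":0,"az":0,"jaw":0},{"tx":0,"ty":0,"tz":1.5,"ax":0,"ay":0,"az":0,"jaw":0},{"tx":0,"ty":0,"tz":1.3,"ax":0,"ay":0,"az":0,"jaw":0},{"tx":0,"ty":0,"tz":0,"ax":0,"ay":0,"az":0,"jaw":0}]'
cat > f.py <<'E'
from h import *
import sys
t=[]
for n,b in (('wrist',(100,290,110,400)),('scene',(130,250,160,350)),('top',(120,240,320,480))):
    im,d,c=grab(n); t.append(cv2.resize(im[b[0]:b[1],b[2]:b[3]],(520,290) if n=='wrist' else (260,280)))
save(sys.argv[1],np.vstack([t[0],np.hstack(t[1:])]))
E
python3 f.py f1; python3 e.py;python3 to.py 660 -88 175
```

```text
t: 7.98
ee_pos: [659.5, -85.5, 221.4]
orientation: [-3.068, -0.671, 0.006]
ft_force: [-0.3, 0.2, -1.9]
width: 23.9
wrist socktop 2546 [581.5 -90.  218.8] circ 581.0569458007812 -90.70042419433594 15.44250774383545 dir 3.08990584686247
wrist 155 7 [581.2 -85.7 157.6] [580.5 -86.4 155.9] [582.2 -85.2 159.6]
wrist 145 27 [579.6 -85.8 150. ] [576.2 -86.4 145.2] [581.9 -85.  154.9]
wrist 127 119 [580.8 -81.8 136.6] [576.1 -88.3 127.3] [585.2 -77.2 139. ]
 cam [631.7 -21.9 387. ]
scene socktop 85 [582.3 -87.2 217.6] circ 580.1032104492188 -88.20486450195312 17.201955795288086 dir 1.1323779299822716
scene 155 12 [580.4 -84.9 157.7] [573.6 -88.6 155.8] [586.9 -81.6 161.1]
scene 145 14 [582.9 -85.2 149.4] [577.8 -89.7 145.3] [588.  -80.  154.4]
scene 127 38 [581.7 -86.8 134.4] [ 574.1 -105.9  127.3] [587.  -72.6 139. ]
 cam [1283.   578.1  959.1]
top 127 7 [581.2 -76.6 135.8] [576.9 -79.3 131.1] [584.7 -74.4 138.9]
 cam [ 381.3   95.5 1287.4]
t 8.28 pos [661.1 -85.9 224.2] F [ 0.5  0.6 -2.2] w 23.7 q [-0.15  0.48  1.53 -0.    1.13 -0.58]
toolx [0.909 0.418 0.001] toolz [ 0.001 -0.    -1.   ] yaw x 24.7 delta cm [-0.19  0.14  4.92]
```

View pics/f1.png

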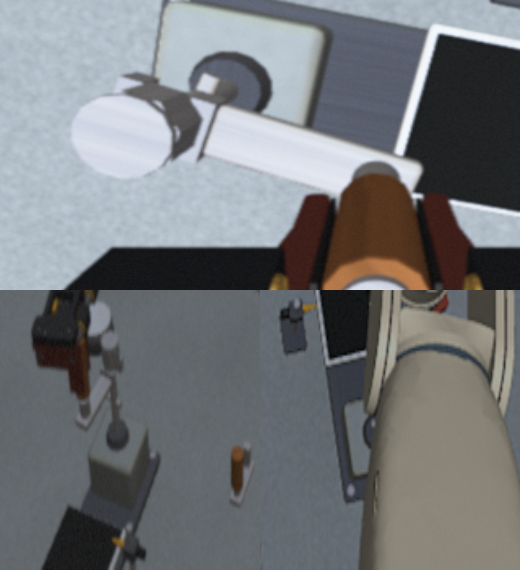

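The socket sits directly over the shaft in the scene view, at about (112,345), and the wrist view agrees to within 1–2 mm. Descending.

```bash
python3 -m inch '[{"tx":0,"ty":0,"tz":0.7,"ax":0,"ay":0,"az":0,"jaw":0},{"tx":0,"ty":0,"tz":0.7,"ax":0,"ay":0,"az":0,"jaw":0},{"tx":0,"ty":0,"tz":0.7,"ax":0,"ay":0,"az":0,"jaw":0},{"tx":0,"ty":0,"tz":0.5,"ax":0,"ay":0,"az":0,"jaw":0},{"tx":0,"ty":0,"tz":0.4,"ax":0,"ay":0,"az":0,"jaw":0},{"tx":0,"ty":0,"tz":0,"ax":0,"ay":0,"az":0,"jaw":0}]'
```

```text
t: 9.02
ee_pos: [660.6, -86.1, 193.3]
orientation: [-3.069, -0.671, 0.001]
ft_force: [-0.2, 0.7, -3.6]
width: 23.4
```

```bash
python3 -m inch '[{"tx":0,"ty":0,"tz":0.5,"ax":0,"ay":0,"az":0,"jaw":0},{"tx":0,"ty":0,"tz":0.5,"ax":0,"ay":0,"az":0,"jaw":0},{"tx":0,"ty":0,"tz":0,"ax":0,"ay":0,"az":0,"jaw":0}]'; python3 to.py 661 -87 175
```

```text
t: 9.4
ee_pos: [660.6, -86.0, 183.1]
orientation: [-3.069, -0.671, 0.001]
ft_force: [0.1, -0.6, -3.3]
width: 23.6
t 9.4 pos [660.6 -86.  183.1] F [ 0.1 -0.6 -3.3] w 23.6 q [-0.15  0.53  1.56  0.    1.06 -0.58]
toolx [ 0.909  0.417 -0.   ] toolz [-0.001  0.    -1.   ] yaw x 24.7 delta cm [-0.    0.11  0.81]
```

Already below the 14 mm-high pin stop (which would be ee z≈190), with no force. Going the rest of the way.

```bash
python3 -m inch '[{"tx":0,"ty":0,"tz":0.3,"ax":0,"ay":0,"az":0,"jaw":0},{"tx":0,"ty":0,"tz":0.3,"ax":0,"ay":0,"az":0,"jaw":0},{"tx":0,"ty":0,"tz":0.1,"ax":0,"ay":0,"az":0,"jaw":0},{"tx":0,"ty":0,"tz":0,"ax":0,"ay":0,"az":0,"jaw":0},{"tx":0,"ty":0,"tz":0,"ax":0,"ay":0,"az":0,"jaw":0},{"tx":0,"ty":0,"tz":0,"ax":0,"ay":0,"az":0,"jaw":0}]'; python3 to.py 661 -87 175
cat > t.py <<'E'
from h import *
np.set_printoptions(precision=1,suppress=True)
for n in ['scene','top']:
    im,d,c=grab(n); vv,uu=np.mgrid[:400,:640]; P=world(c,d,uu,vv); ok=d>0
    # table top: black, within disc about its centre
    q=ok&(np.hypot(P[...,0]-731,P[...,1]+56)<45)&(im.max(-1)<45)
    a=P[q]
    r=np.hypot(P[...,0]-711,P[...,1]-48); k=ok&(r<30)&(P[...,2]>90)&(im[...,0].astype(int)>im[...,2]+50)
    print(n,'table',len(a),np.median(a,0) if len(a) else '', 'pointer',k.sum(), np.percentile(P[k],[2,50,98],axis=0) if k.sum() else '')
    for t in ['table_top','pointer_tip']:
        for m in masks_of(n,t)[:1]:
            p=mpts(c,d,m['pixels']); p=p[p[:,2]>45] ; print(' ',t,round(m['score'],2),m['location'],np.median(p,0), np.percentile(p[:,2],[5,50,95]))
E
python3 t.py; python3 f.py f2
```

```text
t: 10.15
ee_pos: [660.8, -86.1, 176.7]
orientation: [3.069, 0.671, -0.0]
ft_force: [-0.7, -1.1, -3.3]
width: 23.6
t 10.15 pos [660.8 -86.1 176.7] F [-0.7 -1.1 -3.3] w 23.6 q [-0.15  0.53  1.56 -0.    1.04 -0.58]
toolx [ 0.909  0.417 -0.   ] toolz [-0. -0. -1.] yaw x 24.7 delta cm [-0.01  0.09  0.17]
scene table 1668 [727.9 -53.8  58.5] pointer 12 [[711.3  19.6  99.9]
 [713.9  23.8 103.1]
 [716.5  30.4 106. ]]
  table_top 0.73 [218.7, 248.9] [737.6 -51.6  53.6] [48.1 53.6 56.8]
  pointer_tip 0.61 [257.2, 240.9] [713.6  46.6 103. ] [ 82.7 103.  109.8]
top table 704 [725.4 -41.5  56.2] pointer 14 [[710.3  20.3 100. ]
 [713.8  25.9 105.4]
 [716.3  31.  109.2]]
  table_top 0.9 [365.4, 128.9] [725.8 -31.6  54.9] [49.  54.9 59.2]
  pointer_tip 0.65 [364.7, 126.1] [726.8 -31.9  55. ] [49.5 55.  59.7]
```

View pics/f2.png

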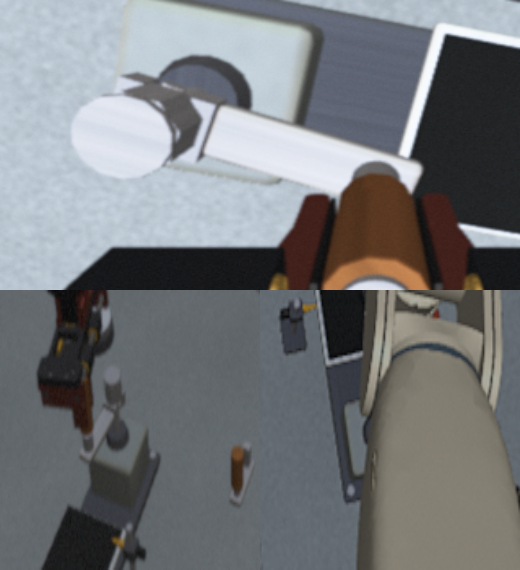

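The crank is fully down: the socket is seated around the shaft and the ee height is 176.7 against about 176 expected. Working out the winding circle now.

```bash
cat > w.py <<'E'
import sys
from h import *
o=get_obs();e=np.array(o['ee_pos'])[:2];C=np.array([580.9,-89.1]);M=R.from_rotvec(o['orientation']).as_matrix()
th=np.arctan2(*(e-C)[::-1]);print('t',o['t'],'r',np.hypot(*(e-C)),'th',np.degrees(th),'z',o['ee_pos'][2],o['ft_force'])
p=np.array([*e,o['ee_pos'][2]])
n=int(sys.argv[1]);st=np.radians(float(sys.argv[2]))
for k in range(1,n+1):
    a=th-k*st; q=np.array([C[0]+80*np.cos(a),C[1]+80*np.sin(a),176.5]); dl=M.T@(q-p)/10; p=q; print(np.round(dl,2)[:2],end=' ')
E
python3 w.py 24 15
```

```text
t 10.6 r 79.91772111243989 th 2.128661373900697 z 176.68441087976518 [-0.59760265 -0.52791889 -2.86330385]
[-1.04  1.81] [-1.48  1.48] [-1.81  1.04] [-2.02  0.54] [-2.09 -0.  ] [-2.02 -0.54] [-1.81 -1.05] [-1.48 -1.48] [-1.04 -1.81] [-0.54 -2.02] [ 0.   -2.09] [ 0.54 -2.02] [ 1.05 -1.81] [ 1.48 -1.48] [ 1.81 -1.04] [ 2.02 -0.54] [2.09 0.  ] [2.02 0.54] [1.81 1.05] [1.48 1.48] [1.04 1.81] [0.54 2.02] [-0.    2.09] [-0.54  2.02]
```

```bash
python3 -m inch '[{"tx":-1.04,"ty":1.81,"tz":0,"ax":0,"ay":0,"az":0,"jaw":0},{"tx":-1.48,"ty":1.48,"tz":0,"ax":0,"ay":0,"az":0,"jaw":0},{"tx":-1.81,"ty":1.04,"tz":0,"ax":0,"ay":0,"az":0,"jaw":0},{"tx":-2.02,"ty":0.54,"tz":0,"ax":0,"ay":0,"az":0,"jaw":0},{"tx":0,"ty":0,"tz":0,"ax":0,"ay":0,"az":0,"jaw":0}]'; python3 w.py 3 15; python3 t.py | grep -v pointer_tip
```

```text
t: 11.22
ee_pos: [623.4, -159.7, 177.6]
orientation: [3.067, 0.667, 0.003]
ft_force: [3.7, -4.4, -1.7]
width: 23.5
t 11.225 r 82.44719321851478 th -58.9477487630107 z 177.5518257952025 [ 3.67236961 -4.44158605 -1.72309709]
[-2.12 -0.28] [-2.01 -0.58] [-1.79 -1.08] scene table 845 [731.7 -54.9  57.5] pointer 11 [[709.8  19.3 100.3]
 [713.2  24.1 102.2]
 [716.5  29.2 104.5]]
  table_top 0.83 [218.4, 244.9] [738.2 -51.3  57. ] [51.2 57.  60.1]
top table 856 [730.5 -55.5  58.8] pointer 14 [[710.8  20.3  99.1]
 [713.9  25.8 103.8]
 [716.7  31.1 108.3]]
  table_top 0.95 [374.6, 129.7] [729.7 -55.3  58.3] [52.4 58.3 62.6]
```

```bash
python3 -m inch '[{"tx":-2.09,"ty":0,"tz":0,"ax":0,"ay":0,"az":0,"jaw":0},{"tx":-2.02,"ty":-0.54,"tz":0,"ax":0,"ay":0,"az":0,"jaw":0},{"tx":-1.81,"ty":-1.05,"tz":0,"ax":0,"ay":0,"az":0,"jaw":0},{"tx":-1.48,"ty":-1.48,"tz":0,"ax":0,"ay":0,"az":0,"jaw":0},{"tx":-1.04,"ty":-1.81,"tz":0,"ax":0,"ay":0,"az":0,"jaw":0},{"tx":-0.54,"ty":-2.02,"tz":0,"ax":0,"ay":0,"az":0,"jaw":0},{"tx":0,"ty":-2.09,"tz":0,"ax":0,"ay":0,"az":0,"jaw":0},{"tx":0.54,"ty":-2.02,"tz":0,"ax":0,"ay":0,"az":0,"jaw":0},{"tx":0,"ty":0,"tz":0,"ax":0,"ay":0,"az":0,"jaw":0}]'; python3 w.py 12 15; python3 t.py | grep -v pointer_tip
```

```text
t: 12.65
ee_pos: [499.3, -91.7, 176.3]
orientation: [-3.068, -0.673, 0.005]
ft_force: [-2.5, -2.3, -3.6]
width: 23.5
t 12.65 r 81.60143436201608 th -178.17272681719544 z 176.3056050760287 [-2.51276452 -2.2926668  -3.58893491]
[ 1.2  -1.74] [ 1.49 -1.47] [ 1.82 -1.03] [ 2.02 -0.53] [2.09 0.02] [2.01 0.56] [1.8  1.06] [1.47 1.49] [1.03 1.82] [0.53 2.02] [-0.02  2.09] [-0.56  2.01] scene table 845 [732.2 -55.6  71.2] pointer 13 [[710.4  18.5  98.5]
 [714.2  23.2 102.6]
 [716.5  28.3 105.3]]
  table_top 0.61 [216.2, 239.4] [737.6 -50.4  70.8] [64.1 70.8 74.1]
top table 865 [730.5 -56.1  72.6] pointer 14 [[710.2  20.6 102. ]
 [713.1  25.7 104.5]
 [716.7  30.9 106.8]]
  table_top 0.71 [374.0, 126.4] [729.5 -56.   72.2] [66.4 72.2 76.5]
```

```bash
python3 -m inch '[{"tx":1.1,"ty":-1.78,"tz":0,"ax":0,"ay":0,"az":0,"jaw":0},{"tx":1.48,"ty":-1.48,"tz":0,"ax":0,"ay":0,"az":0,"jaw":0},{"tx":1.81,"ty":-1.04,"tz":0,"ax":0,"ay":0,"az":0,"jaw":0},{"tx":2.02,"ty":-0.54,"tz":0,"ax":0,"ay":0,"az":0,"jaw":0},{"tx":2.09,"ty":0,"tz":0,"ax":0,"ay":0,"az":0,"jaw":0},{"tx":2.02,"ty":0.54,"tz":0,"ax":0,"ay":0,"az":0,"jaw":0},{"tx":1.81,"ty":1.05,"tz":0,"ax":0,"ay":0,"az":0,"jaw":0},{"tx":1.48,"ty":1.48,"tz":0,"ax":0,"ay":0,"az":0,"jaw":0},{"tx":1.04,"ty":1.81,"tz":0,"ax":0,"ay":0,"az":0,"jaw":0},{"tx":0.54,"ty":2.02,"tz":0,"ax":0,"ay":0,"az":0,"jaw":0},{"tx":0,"ty":2.09,"tz":0,"ax":0,"ay":0,"az":0,"jaw":0},{"tx":-0.54,"ty":2.02,"tz":0,"ax":0,"ay":0,"az":0,"jaw":0}]'; python3 w.py 8 15; python3 t.py | grep -v pointer_tip
```

```text
t: 14.45
ee_pos: [660.0, -86.2, 175.9]
orientation: [-3.066, -0.669, 0.007]
ft_force: [-7.4, 2.9, 0.7]
width: 23.2
t 14.45 r 79.15238216396482 th 2.1215331357330642 z 175.88828430847548 [-7.42717659  2.8792451   0.66319238]
[-0.97  1.84] [-1.48  1.48] [-1.81  1.04] [-2.02  0.54] [-2.09  0.  ] [-2.02 -0.54] [-1.81 -1.04] [-1.48 -1.48] scene table 1720 [727.7 -54.1  94.6] pointer 13 [[711.8  18.7  99.8]
 [714.2  24.7 103.3]
 [717.4  30.6 107.3]]
  table_top 0.82 [216.1, 235.9] [737.5 -49.4  90. ] [83.3 90.  93. ]
top table 680 [723.6 -39.9  93.1] pointer 14 [[710.9  20.5 101.8]
 [713.5  25.7 104. ]
 [716.7  30.8 106.6]]
  table_top 0.83 [366.5, 125.4] [723.4 -29.5  91.6] [86.5 91.6 95.8]
```

```bash
python3 -m inch '[{"tx":-1.0,"ty":1.82,"tz":0,"ax":0,"ay":0,"az":0,"jaw":0},{"tx":-1.48,"ty":1.48,"tz":0,"ax":0,"ay":0,"az":0,"jaw":0},{"tx":-1.81,"ty":1.04,"tz":0,"ax":0,"ay":0,"az":0,"jaw":0},{"tx":-2.02,"ty":0.54,"tz":0,"ax":0,"ay":0,"az":0,"jaw":0},{"tx":-2.09,"ty":0,"tz":0,"ax":0,"ay":0,"az":0,"jaw":0},{"tx":-2.02,"ty":-0.54,"tz":0,"ax":0,"ay":0,"az":0,"jaw":0},{"tx":-1.81,"ty":-1.05,"tz":0,"ax":0,"ay":0,"az":0,"jaw":0},{"tx":0,"ty":0,"tz":0,"ax":0,"ay":0,"az":0,"jaw":0}]'; python3 w.py 4 15; python3 t.py; python3 f.py f3
```

```text
t: 15.75
ee_pos: [563.3, -170.3, 177.9]
orientation: [3.064, 0.67, 0.002]
ft_force: [0.3, -9.4, 1.5]
width: 23.5
t 15.75 r 83.10184293494136 th -102.24410110075554 z 177.9266166108839 [ 0.25161278 -9.42012602  1.49339446]
[-1.31 -1.71] [-1.06 -1.8 ] [-0.56 -2.01] [-0.02 -2.09] scene table 873 [732.1 -55.2 102.3] pointer 14 [[710.7  19.2 100.5]
 [714.7  22.7 102.4]
 [717.3  28.4 104.6]]
  table_top 0.86 [217.0, 234.8] [737.3 -49.5 101.8] [ 94.9 101.8 104.9]
  pointer_tip 0.59 [255.3, 240.5] [713.   48.3 103.7] [ 96.4 103.7 109.9]
top table 913 [730.7 -56.4 103.8] pointer 14 [[710.3  20.2  99.8]
 [713.5  25.8 105.6]
 [716.5  31.2 109.3]]
  table_top 0.73 [375.9, 123.8] [729.3 -55.1 103.3] [ 97.9 103.3 107.4]
  pointer_tip 0.66 [340.1, 130.1] [706.4  46.4 107.5] [100.2 107.5 112.3]
```

View pics/f3.png

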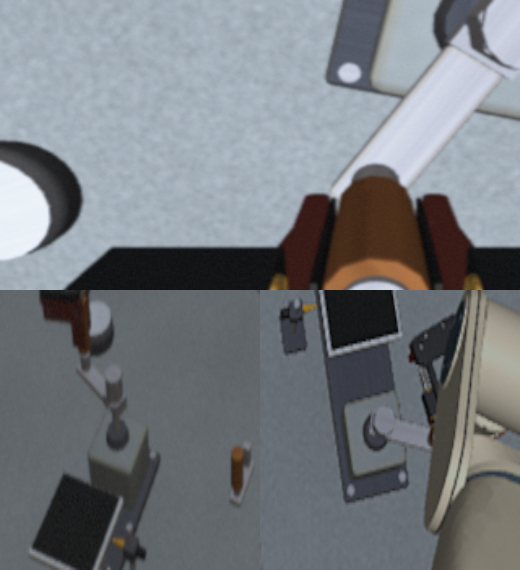

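The table is level with the pointer to within about 2 mm in both views, and the crank sits on the shaft. Release and lift clear.

```bash
python3 -m inch '[{"tx":0,"ty":0,"tz":0,"ax":0,"ay":0,"az":0,"jaw":1},{"tx":0,"ty":0,"tz":0,"ax":0,"ay":0,"az":0,"jaw":1},{"tx":0,"ty":0,"tz":0,"ax":0,"ay":0,"az":0,"jaw":1},{"tx":0,"ty":0,"tz":0,"ax":0,"ay":0,"az":0,"jaw":1},{"tx":0,"ty":0,"tz":0,"ax":0,"ay":0,"az":0,"jaw":1},{"tx":0,"ty":0,"tz":-1.5,"ax":0,"ay":0,"az":0,"jaw":1},{"tx":0,"ty":0,"tz":-3,"ax":0,"ay":0,"az":0,"jaw":1},{"tx":0,"ty":0,"tz":-4,"ax":0,"ay":0,"az":0,"jaw":1},{"tx":0,"ty":0,"tz":-4,"ax":0,"ay":0,"az":0,"jaw":1},{"tx":0,"ty":0,"tz":-2,"ax":0,"ay":0,"az":0,"jaw":1},{"tx":0,"ty":0,"tz":0,"ax":0,"ay":0,"az":0,"jaw":1},{"tx":0,"ty":0,"tz":0,"ax":0,"ay":0,"az":0,"jaw":1}]'; python3 t.py; python3 f.py f4
python3 - <<'E'
from h import *
for n in ['scene','top','wrist']:
    im,d,c=grab(n); vv,uu=np.mgrid[:400,:640]; P=world(c,d,uu,vv)
    q=P[(d>0)&(np.hypot(P[...,0]-581,P[...,1]+89)<13)&(P[...,2]>150)&(P[...,2]<200)]
    if len(q): print(n,'socket top z (expect 170)',len(q),np.percentile(q[:,2],[50,95]))
E
```

```text
t: 17.7
ee_pos: [563.5, -166.9, 321.1]
orientation: [-3.069, -0.671, 0.001]
ft_force: [0.5, 0.2, -0.2]
width: 87.5
scene table 868 [732.2 -54.9 102.3] pointer 13 [[710.5  18.8  98.5]
 [715.2  24.5 103.3]
 [716.8  29.2 106.3]]
  table_top 0.58 [215.6, 235.3] [737.3 -49.1 101.8] [ 95.1 101.8 104.9]
  pointer_tip 0.55 [256.3, 244.0] [714.   48.2 103.9] [ 94.2 103.9 110.1]
top table 920 [731.  -56.4 103.9] pointer 14 [[709.2  20.4 100.3]
 [714.   25.8 104.5]
 [716.3  30.9 109.8]]
  table_top 0.68 [377.8, 124.0] [729.5 -56.4 103.4] [ 97.8 103.4 107.4]
  pointer_tip 0.57 [342.1, 129.8] [706.8  44.1 106.7] [101.4 106.7 111.9]
scene socket top z (expect 170) 99 [167.8658573  172.12341008]
top socket top z (expect 170) 91 [171.01337143 174.05337354]
wrist socket top z (expect 170) 525 [171.42034075 172.98209466]
```

View pics/f4.png

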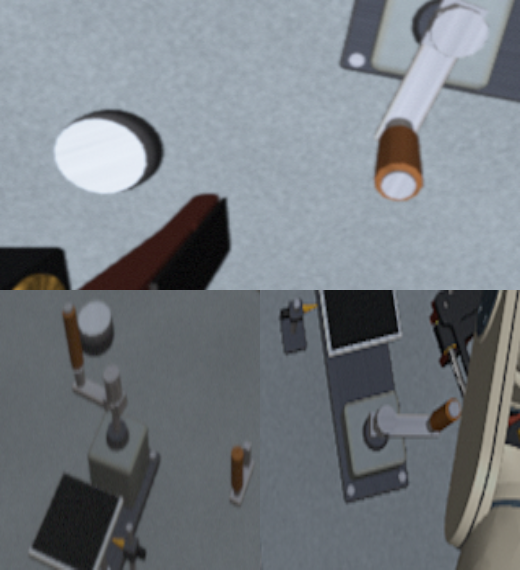

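Crank is seated (socket top 168–171 mm against 170 expected), the table is level, and the gripper is open and clear. Handing in.

```bash
python3 -c "
from workcell import ctrl; print(ctrl.close_job())"
```

```text
the job is handed in; nothing more can be done
None
```

I fitted the hollow-socket crank fully onto the jack shaft and wound it clockwise about 465° until the table was level with the pointer. I then released it, lifted clear and handed in at about 18 s; no verdict was reported.

Last checks after release:

| Check | Scene camera | Top camera | Wrist camera |
|---|---|---|---|
| Table top height (mm) | 102 | 103.5 | – |
| Pointer cone height, colour-segmented (mm) | about 103 | about 104.5 | – |
| Socket top height, 170 expected (mm) | 168 | 171 | 171 |

- **Contact:** the gripper was open and clear of everything, and the wrist force was near zero.
- **Disagreements:** the network's pointer mask read up to 4 mm higher than the table because it takes in the post. The top camera reads about 1.5 mm higher than the scene camera. Both are well inside the 10 mm tolerance.
- **Refused call:** my first move call was refused because its rows were missing keys. Nothing moved, and I resent it complete.

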